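# Lift the nib-hung cover off a radio console and step its antenna selector

## Robot

A 6-joint arm with a two-finger parallel gripper is mounted at the origin on the work surface. World frame = base frame: x ahead of the robot, y to its left, z up, the work surface at z = 0. Lengths are in mm, angles in degrees, forces in N, time in s.
With the tool pointing down it reaches from about 325 to 750 mm from the base axis. Payload 7.6 kg.
Tool frame: the origin (TCP) lies between the finger pads; the fingertips stand 22 mm ahead of it and the grasp point (between the pads) lies 3 mm ahead of it; z points along the fingers, y is the line along which they close (so a half turn about z gives the same grasp; the last joint's range is limited). The gripper opens to 85 mm and grips with 20 to 120 N. Pads are 22 mm wide; open, the fingers measure 114 mm over their backs; the gripper's body (76 mm by 85 mm) begins 54 mm behind the grasp point. The pads swing forward as they close: fully open they stand 13 mm farther back than shut.
Start: joints at [-67.569, 2.991, 80.254, -0, 96.75, -4.028], TCP at [233.945, -470.014, 253.323] pointing down, gripper open.
Joint ranges: [-166.34, 166.34], [-52.06, 124.39], [6.96, 135.62], [-60.46, 240.46], [14.63, 156.25], [-167.68, 167.68]. Speed limits (degrees/s): [147.25, 147.25, 172.46, 180, 180, 180].

## Interface

Orientations are given as a 3x3 rotation matrix whose columns are the frame's x, y, z axes.
In Python, from bench import ctrl gives the robot as it stands. The module is installed in compiled form; this text tells all that it offers.
- The arm moves only by the shell command python3 -m crank 'ROWS' [FORCE]. ROWS is JSON, one flat list of numbers, 7 for each row, row after row: the shift along the tool's x, y, z in mm, then the turn, a rotation vector about the tool's x, y, z in degrees, then the opening in per cent of the stroke, from 0 (shut) to 100 (fully open). A call has exactly 5 rows; each row shifts and turns the commanded pose from where the row before left it, along the tool's axes as they then stand; what a row does not reach is not made up. A row lasts 1/8 s, in which the tool goes at most 62.5 mm and 10.7 degrees, less where a joint would pass 70% of its speed; a pose out of reach is approached as far as the arm can. A call is refused whole if a number of a shift passes 62.5 or a number of a turn 10.7, either way. A call with a gripper value outside its range is refused whole. The fingers move at their own pace and stop on an object; FORCE is the grip in N (left out, the last holds). Time passes only in rows, so rows that do not move let the fingers close, or fill a call up. It gives the time, the measured TCP pose, the force, the opening and the grip force at its end, in the units of the state.
- ctrl.get_state(): the state, without advancing time (a new reading comes with each control period).
- ctrl.snapshot(name): name is "side" or "top"; returns a dict with "color" (480x640x3 uint8, red, green, blue), "camera_matrix" (3x3 intrinsics, pixels), "k1" (the pictures are not rectified: a ray, as slopes to the right and down, at radius r is drawn at 1 + k1 r^2 times it, then the intrinsics apply), "world_from_camera" (4x4, takes a point from camera to world coordinates). Camera axes: x right, y down, z forward; pixel columns grow to the right and rows downward; lengths in mm; the calibration is good to about 2 mm. A picture is of the moment at which its call begins. There is no depth.
- ctrl.hand_in(): hands the job in; it is judged then, once.
The state is a dict: "t": time; "qpos": joint angles; "joint_vel": joint speeds; "tau": joint torques, N m; "position": TCP position; "tcp_rot": TCP orientation; "contact_force": force on the tool from outside, world axes, zero at the start; "torque": the same for the moment, N m; "gripper_width": finger opening in mm; "finger_force": force on a finger pad.
Only numpy, scipy, OpenCV 4.12 (cv2) and the standard library are available. Lean on these libraries where they do the work, as an engineer would, in place of code of your own. Each camera call takes 0.05 s, during which the arm holds its last target. There are 200 camera calls.

## Task

The flat cover of the sloping console hangs by the upturned flange at its upper edge, hooked behind the lip of the meter bridge: swing its lower end up by the handle, feeling for the angle at which the flange lets go of the lip, draw it out without wrenching the console, and lift it off. Set it down gently on the felt desk pad, flat, handle up, square with the pad and in its middle. Then turn the antenna selector that was under it exactly three clicks clockwise and let go, disturbing nothing else on the desk.

Things in the scene. Friction and masses are not known exactly. Their poses are not given: they have to be found in the camera images.
- console: Fixed sloping desk console: grey cheeks and bridge on a dark wedge case, 228 mm wide (y), 175 deep (x), origin at the centre of its underside, x from its low front to its high back, z up. Its panel rises 22 degrees: 'up the slope' = (cos 22, 0, sin 22), 'off the slope' = (-sin 22, 0, cos 22) in its frame. Two cheeks, 32 mm high off the panel, 176 mm apart, carry the cover.
- ledge (a point): Upper end of the cheek tops, mid-width (turned as the console): the edge about which the cover swings. The cheek tops run 110 mm down the slope from it. Up the slope from it is a 44 mm gutter under the meter bridge, which begins 18 mm up the slope and stands up to 49 mm off it. Side guides leave 6 mm beside the cover; at the ledge each has a tab 10 mm over the plate's edge, 2 mm above it.
- bridge_lip (a point): Lower inner edge of the bridge lip, mid-width, bridge at its lowest (turned as the console): 25 mm up and 7.5 mm off the slope from the ledge. The lip is 7 mm thick, down-slope of this point. The bridge, with its lip and the gutter's floor (18.5 mm below the cheek tops at the lowest), is fixed 0 to 5 mm higher than that, differently each time and not told. The flange hooks up behind the lip.
- cover: Metal cover: plate 130 (x) by 200 (y) by 5 mm, 0.17 to 0.34 kg; origin at the centre of its underside, x to the flanged edge, z out of its handle face. It starts on the cheeks, x up the slope, with 1 mm of play. Pulled straight it is held; swung up about the ledge it lets go at 10 to 31 degrees (by bridge height: feel with light pulls in its plane); a few degrees more jam it on the gutter floor.
- cover_handle (a point): Centre of the dark bow handle's bar, 40 mm from the cover's middle towards -x and 29 mm above its underside (turned as the cover). The bar is 14 mm (cover x) by 90 mm (cover y) by 12 mm (cover z), 18 mm clear above the plate, 62 mm free between its two feet.
- cover_flange (a point): Middle of the top of the cover's upturned flange along the +x edge: 164 mm long, 8 mm thick (x 57 to 65 mm), its top 15.5 mm above the underside (turned as the cover).
- pad: Grey felt desk pad, fixed, 220 mm (x) by 270 mm (y), 3 mm thick, origin at the centre of its underside on the desk.
- selector (a joint): Angle of the antenna selector knob, rad, 0 at the start, growing clockwise as seen from off the panel. Click-stops every 24 degrees (0.419 rad), held by about 0.1 N m; three clicks clockwise = 1.257. Between clicks it springs to the nearer stop when let go. It turns from 2 clicks before the start to 5 after.
- selector_grip (a point): Middle of the knob's grip, on its axis: a black bar 46 mm long, 14 wide, 20 high (10 mm to either side of this point), on a 48 mm skirt on the panel, midway between the cheeks, 44 mm down the slope from the ledge, under the cover at first. z is the axis, outwards, square off the slope. The bar lies 36 degrees anticlockwise of this frame's x; with the knob at 0, x is up the slope.
- mug: Glass mug on the desk, 76 mm across, 115 mm high. Bystander.
- remote: Black remote control, 48 by 165 by 18 mm. Bystander.
- mouse: White mouse, 105 mm long, 34 mm high. Bystander.
- handheld: Black handheld radio lying on its side, 105 mm long, with a 150 mm aerial. Bystander.
- headphones: Black headphones lying down, 150 mm wide. Bystander.
- screwdriver: Screwdriver, 190 mm long. Bystander.
- tuner_box: Small yellow radio box, 85 by 120 by 36 mm. Bystander.
Things that resemble listed ones, but are neither listed nor needed, are in the scene too. Leave any pink look-alike of the cover alone.

How it is judged (in metres and radians):
On the way, in this order (a step that is already met when the one before it is completed fails the run):
1. the cover's lower end is swung up (by 8 degrees or more) with its flange still at the bridge lip (flange top within 30 mm of it) (angle between cover's own z axis and vertical below 0.25 rad and distance between cover_flange and bridge_lip below 0.03 m), for 0.05 s.
2. the cover is off the console (flange at least 80 mm from the bridge lip) (distance between cover_flange and bridge_lip above 0.08 m), for 0.05 s.
3. the cover lies flat, handle up, square in the middle of the pad, let go (x of cover in the frame of pad between -0.025 and 0.025 m and y of cover in the frame of pad between -0.025 and 0.025 m and angle between the x axis of cover and the x axis of pad, either way round below 0.15 rad and z of cover in the frame of pad below 0.006 m and angle between cover's own z axis and vertical below 0.06 rad and contact force between the fingers and cover below 0.1 N and linear speed of cover below 0.02 m/s), for 0.2 s.
At the end, for the whole second after the job is handed in: The cover lies at rest on the pad, flat (within 3.5 degrees) and handle up, its middle within 25 mm of the pad's middle along each of the pad's sides and square with it within 8.5 degrees, and the selector rests three clicks (1.257 rad, within 0.13) clockwise of its start; both are let go (all of step 3 and value of joint selector between 1.127 and 1.387 rad and velocity of joint selector between -0.05 and 0.05 rad/s); the robot touches nothing.
It fails at once if the console is wrenched: the cover is forced against it with more than 70 N (contact force between cover and console above 70 N).
It fails at once if the cover is dropped: it falls free of the fingers at more than 0.45 m/s (linear speed of cover above 0.45 m/s and contact force between the fingers and cover below 0.1 N).
It fails at once if a bystander is moved more than 30 mm (distance of any of mug, remote, mouse, handheld, headphones, screwdriver, tuner_box from where it was at the start of the episode above 0.03 m).
It also fails if it takes over 67 s, if anything falls off the work surface, if the arm or the gripper's body presses on something with over 40 N, if the wrist force passes 120 N, or if a joint passes its speed limit or range.

## Working session

There is one attempt and no reset: what is moved stays moved. The work goes in short steps, Python scripts to look and compute and a shell command to move; the robot and the scene stay as the last step left them, time stands still between calls to the robot, and variables do not carry over. Pictures are saved under pics/ and viewed, at most 10 in all, crops included, and the job is handed in when it is done.

```bash
mkdir -p pics; cat > h.py <<'E'
import numpy as np, cv2
from bench import ctrl
def snap(n,f):
    s=ctrl.snapshot(n); cv2.imwrite('pics/'+f,cv2.cvtColor(s['color'],cv2.COLOR_RGB2BGR))
    np.savez('pics/'+n+'.npz',**{k:np.array(v) for k,v in s.items()}); return s
def ray(s,u,v):
    K=np.array(s['camera_matrix']);k=float(s['k1']);T=np.array(s['world_from_camera'])
    d=np.array([(u-K[0,2])/K[0,0],(v-K[1,2])/K[1,1]]);x=d.copy()
    for _ in range(30): x=d/(1+k*(x@x))
    r=T[:3,:3]@np.array([*x,1]);return T[:3,3],r/np.linalg.norm(r)
def atz(s,u,v,z):
    o,r=ray(s,u,v);return o+r*(z-o[2])/r[2]
def tri(*obs):
    A=np.zeros((3,3));b=np.zeros(3);R=[]
    for s,u,v in obs:
        o,r=ray(s,u,v);P=np.eye(3)-np.outer(r,r);A+=P;b+=P@o;R.append((o,P))
    p=np.linalg.solve(A,b);return p,[np.linalg.norm(P@(p-o)) for o,P in R]
def proj(s,p):
    K=np.array(s['camera_matrix']);k=float(s['k1']);T=np.array(s['world_from_camera'])
    c=T[:3,:3].T@(np.array(p)-T[:3,3]);x=c[:2]/c[2];x=x*(1+k*(x@x));return K[0,0]*x[0]+K[0,2],K[1,1]*x[1]+K[1,2]
E
python3 -c "
from h import *
for n in('top','side'):
    s=snap(n,n+'0.png');print(np.round(s['camera_matrix'],1).tolist(),s['k1'],np.round(s['world_from_camera'],3).tolist())
print(ctrl.get_state())"
```

```text
[[462.9, 0.0, 312.0], [0.0, 462.9, 240.2], [0.0, 0.0, 1.0]] -0.056376832218139605 [[0.02, -0.996, 0.084, 431.05], [-1.0, -0.018, 0.026, -31.033], [-0.024, -0.084, -0.996, 1271.83], [0.0, 0.0, 0.0, 1.0]]
[[490.1, 0.0, 321.0], [0.0, 490.1, 256.3], [0.0, 0.0, 1.0]] -0.13328831470761376 [[0.993, -0.082, 0.088, 399.8], [-0.119, -0.775, 0.62, -794.352], [0.017, -0.626, -0.779, 1102.373], [0.0, 0.0, 0.0, 1.0]]
{'t': 0.1, 'qpos': array([-6.75699728e+01,  3.02403076e+00,  8.03067644e+01, -1.16848838e-03,
        9.67501283e+01, -4.02682500e+00]), 'joint_vel': array([ 0.07447218, -0.05273986, -0.19084801,  0.00652721,  0.04310335,
       -0.027448  ]), 'tau': array([ 1.58459694e-03, -3.82580709e+01, -3.60986102e+01, -7.88954907e-06,
        4.76005182e-03, -6.08639667e-06]), 'position': array([ 233.83348363, -469.78388699,  252.55664241]), 'tcp_rot': array([[ 8.95271210e-01,  4.45521212e-01, -5.57621107e-04],
       [ 4.45521553e-01, -8.95270273e-01,  1.29780120e-03],
       [ 7.89763616e-05, -1.41031627e-03, -9.99999002e-01]]), 'contact_force': array([ 0.52197778, -0.01553933, -0.07565065]), 'torque': array([ 0.01335668, -0.04774067,  0.0305346 ]), 'finger_force': 0.0, 'gripper_width': 85.49169130715276}
```

View pics/top0.png

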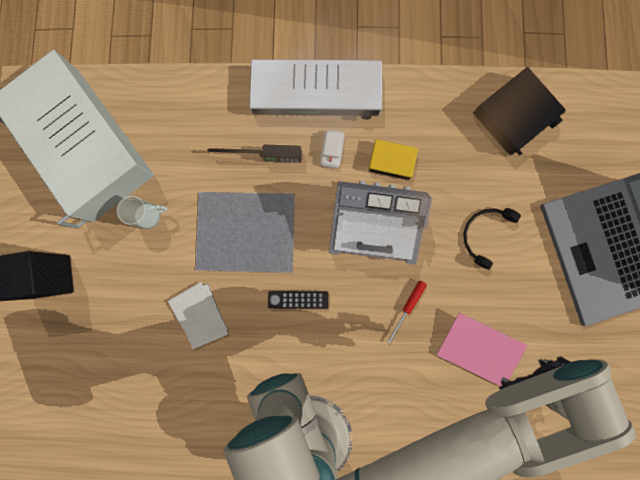

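View pics/side0.png

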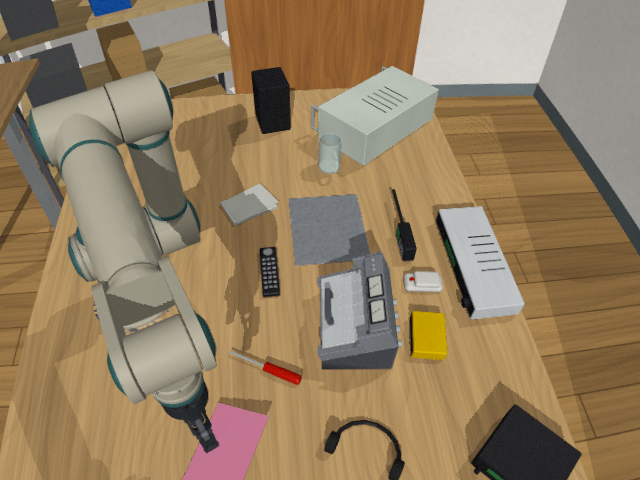

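Top view: console around (378,222), handle at (375,247), pad corners about (198,193), (294,194), (292,271), (196,271). Side view: console around (360,320), handle at (329,307). I'll enlarge the console in both.

```bash
python3 -c "
import cv2
a=cv2.imread('pics/top0.png')[175:275,325:435];b=cv2.imread('pics/side0.png')[250:375,310:410]
a=cv2.resize(a,(440,400),interpolation=2);b=cv2.resize(b,(360,450),interpolation=2)
import numpy as np
o=np.zeros((450,800,3),np.uint8);o[:400,:440]=a;o[:450,440:]=b;cv2.imwrite('pics/c0.png',o)"
```

```text
(no output)
```

View pics/c0.png

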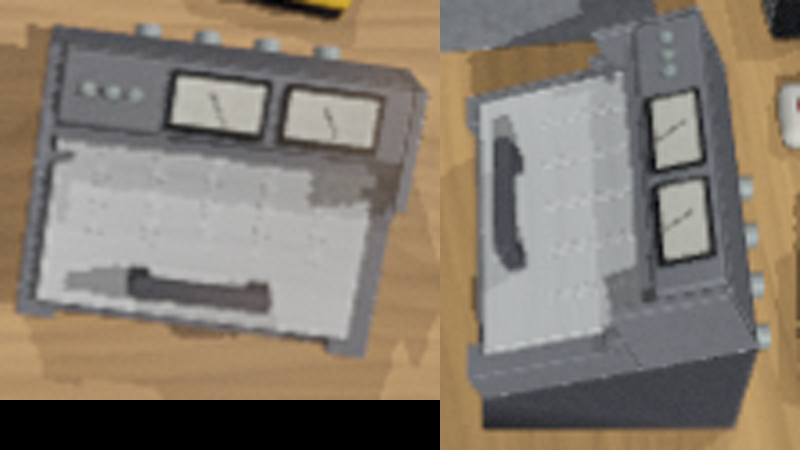

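```bash
cat > m.py <<'E'
from h import *
T=np.load('pics/top.npz');S=np.load('pics/side.npz')
t=lambda u,v:(T,325+u/4,175+v/4); s=lambda u,v:(S,310+(u-440)/3.6,250+v/3.6)
for n,a,b in [('lowL',t(38,302),s(478,100)),('lowR',t(350,340),s(483,352)),('handle',t(199,287),s(509,198)),('hL',t(130,276),s(503,132)),('hR',t(268,298),s(515,265))]:
    p,e=tri(a,b);print(n,p.round(1),np.round(e,1))
for u,v in [(197.5,193),(294.5,194),(292.5,271.5),(195,271)]: print('padT',atz(T,u,v,3).round(1))
for u,v in [(289,199),(358,195),(370,260),(296,264)]: print('padS',atz(S,u,v,3).round(1))
E
python3 m.py
```

```text
lowL [504.9 -58.5  89.5] [0.3 0.3]
lowR [ 484.4 -257.8   88.3] [0.2 0.2]
handle [ 514.  -158.5  113.3] [0.9 0.9]
hL [ 517.2 -114.1  127. ] [2.8 2.8]
hR [ 510.6 -203.5  101.8] [1. 1.]
padT [664.8 325.6   3. ]
padT [665.8  53.1   3. ]
padT [450.8  53.5   3. ]
padT [446.6 323.5   3. ]
padS [450.5 323.    3. ]
padS [672.3 318.8   3. ]
padS [662.2  52.    3. ]
padS [450.   59.9   3. ]
```

```bash
cat >> h.py <<'E'
from scipy.spatial.transform import Rotation as R
from scipy.optimize import least_squares
def cov(q,pitch=22.):  # x,y,z of cover origin, yaw deg -> pos, rot
    return np.array(q[:3]),(R.from_euler('z',q[3],degrees=True)*R.from_euler('y',-pitch,degrees=True)).as_matrix()
E
cat > m2.py <<'E'
from h import *
exec(open('m.py').read().split('for n,a')[0].split('*\n',1)[1])
obs=[((-65,100,5),t(38,302)),((-65,100,5),s(478,100)),((-65,-100,5),t(350,340)),((-65,-100,5),s(483,352)),
((-40,45,35),t(130,276)),((-40,-45,35),t(269,296)),((-40,45,33),s(504,132)),((-40,-45,33),s(514,268))]
def f(q):
    p,M=cov(q);return np.concatenate([np.array(proj(o[0],p+M@np.array(c)))-o[1:] for c,o in obs])
q=least_squares(f,[550,-160,100,-6],loss='soft_l1').x;print(q.round(2),f(q).round(1))
p,M=cov(q);print('handle',p+M@[-40,0,29],'ledge',p+M@[31.5,0,0])
C=cv2.imread('pics/c0.png')
for cam,off,sc,ox in((T,(325,175),4,0),(S,(310,250),3.6,440)):
    P=lambda c:tuple(int(round(v)) for v in ((np.array(proj(cam,p+M@np.array(c,float)))-off)*sc+[ox,0]))
    def poly(c,col): cv2.polylines(C,[np.array([P(x) for x in c])],True,col,1)
    poly([(-65,-100,5),(65,-100,5),(65,100,5),(-65,100,5)],(0,0,255))
    for z in(23,35): poly([(-47,-45,z),(-33,-45,z),(-33,45,z),(-47,45,z)],(0,255,0))
    poly([(31.5+18,-114,49),(31.5+18,114,49),(31.5+18,114,0),(31.5+18,-114,0)],(255,0,0))
cv2.imwrite('pics/c1.png',C)
E
python3 m2.py
```

```text
[ 559.4  -163.81  106.85   -5.67] [-0.1 -0.8  1.1  0.4 -0.3 -1.2  1.5 -0.2 -0.2  2.5  1.2  1.8 -0.2  1.1
 -1.9 -5.1]
handle [ 511.68342656 -159.07124763  118.75846308] ledge [ 588.46347388 -166.69119028  118.65450273]
```

View pics/c1.png

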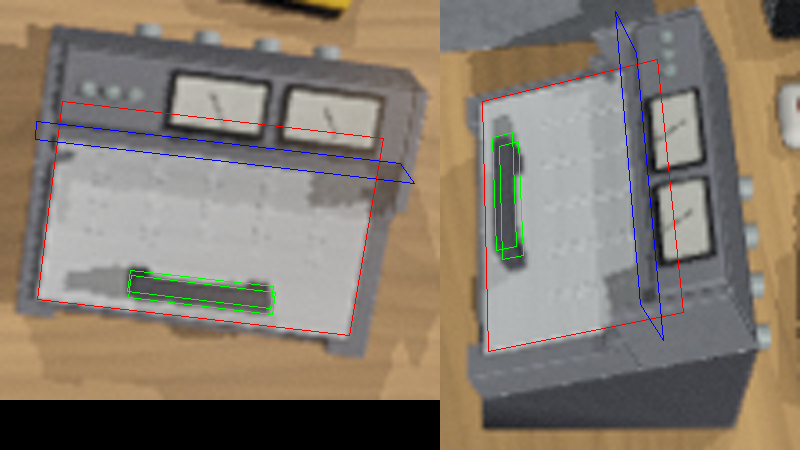

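```bash
cat >> h.py <<'E'
def rows(p,M,n,g,cmd=None):
    """suggested rows from the present pose (or cmd=(p,M)) to TCP pose p,M"""
    st=ctrl.get_state(); p0,M0=cmd or (st['position'],st['tcp_rot'])
    rv=R.from_matrix(M0.T@M).as_rotvec(degrees=True)/n; out=[];P=np.array(p0,float);Q=M0.copy()
    for i in range(n):
        tgt=np.array(p0)+(np.array(p)-p0)*(i+1)/n
        d=np.round(Q.T@(tgt-P),1); w=np.round(rv,1); P=P+Q@d; Q=Q@R.from_rotvec(w,degrees=True).as_matrix()
        out.append([*map(float,d),*map(float,w),g])
    for i in range(0,n,5): print(str([x for r in out[i:i+5] for x in r]).replace(' ',''))
    return P,Q
def stt():
    s=ctrl.get_state();print('t',round(s['t'],2),s['position'].round(1),'F',s['contact_force'].round(1),'M',s['torque'].round(2),'w',round(s['gripper_width'],1),'ff',round(s['finger_force'],1))
CQ=[559.4,-163.81,106.85,-5.67]
def tool(p,M,off=0,pt=(-40,0,29),up=2):  # TCP pose to grasp cover point
    Mt=np.column_stack([M[:,1],M[:,0],-M[:,2]]); return p+M@(np.array(pt)+[0,0,up+3+off]),Mt
E
python3 -c "
from h import *
p,M=tool(*cov(CQ),off=60);print(p,M);rows(p,M,10,100)"
```

```text
[ 487.45336015 -156.66681514  179.02101859] [[ 9.87987263e-02  9.22647549e-01  3.72773807e-01]
 [ 9.95107437e-01 -9.16045839e-02 -3.70106543e-02]
 [-3.46944695e-18  3.74606593e-01 -9.27183855e-01]]
[36.7,-16.7,7.4,-2.0,1.1,-5.7,100,38.0,-13.3,7.6,-2.0,1.1,-5.7,100,39.0,-9.7,7.9,-2.0,1.1,-5.7,100,39.6,-6.1,8.4,-2.0,1.1,-5.7,100,39.9,-2.4,9.0,-2.0,1.1,-5.7,100]
[39.7,1.2,9.7,-2.0,1.1,-5.7,100,39.3,4.8,10.6,-2.0,1.1,-5.7,100,38.4,8.3,11.6,-2.0,1.1,-5.7,100,37.2,11.6,12.7,-2.0,1.1,-5.7,100,35.6,14.8,13.8,-2.0,1.1,-5.7,100]
```

```bash
python3 -m crank '[36.7,-16.7,7.4,-2.0,1.1,-5.7,100,38.0,-13.3,7.6,-2.0,1.1,-5.7,100,39.0,-9.7,7.9,-2.0,1.1,-5.7,100,39.6,-6.1,8.4,-2.0,1.1,-5.7,100,39.9,-2.4,9.0,-2.0,1.1,-5.7,100]'
python3 -m crank '[39.7,1.2,9.7,-2.0,1.1,-5.7,100,39.3,4.8,10.6,-2.0,1.1,-5.7,100,38.4,8.3,11.6,-2.0,1.1,-5.7,100,37.2,11.6,12.7,-2.0,1.1,-5.7,100,35.6,14.8,13.8,-2.0,1.1,-5.7,100]'
python3 -m crank '[0,0,0,0,0,0,60,0,0,0,0,0,0,60,0,0,0,0,0,0,60,0,0,0,0,0,0,60,0,0,0,0,0,0,60]'
python3 -c "
from h import *
p,M=tool(*cov(CQ),off=60);rows(p,M,5,60);print(ctrl.get_state()['qpos'].round(1))
p,M=tool(*cov(CQ),off=20);rows(p,M,5,60)
a=snap('top','t1.png')['color'];b=snap('side','s1.png')['color']
o=np.zeros((450,800,3),np.uint8);o[:400,:440]=cv2.resize(a[175:275,325:435],(440,400),interpolation=2);o[:,440:]=cv2.resize(b[250:375,310:410],(360,450),interpolation=2)
cv2.imwrite('pics/c2.png',o[:,:,::-1])"
```

```text
t: 0.72
position: [361.3, -312.2, 215.8]
tcp_rot: [[0.566, 0.804, 0.184], [0.823, -0.564, -0.068], [0.049, 0.19, -0.98]]
contact_force: [0.9, 0.2, -0.0]
gripper_width: 85.5
finger_force: 0.0
t: 1.35
position: [488.1, -155.7, 179.0]
tcp_rot: [[0.098, 0.923, 0.371], [0.995, -0.091, -0.037], [-0.001, 0.373, -0.928]]
contact_force: [-0.6, -0.3, 0.3]
gripper_width: 85.5
finger_force: 0.0
t: 1.98
position: [487.5, -157.4, 179.7]
tcp_rot: [[0.102, 0.923, 0.371], [0.995, -0.095, -0.039], [-0.001, 0.373, -0.928]]
contact_force: [-0.2, 0.2, -0.1]
gripper_width: 51.0
finger_force: 0.0
[0.1,-0.1,0.1,-0.0,0.0,-0.0,60,0.2,-0.0,0.1,-0.0,0.0,-0.0,60,0.1,-0.1,0.1,-0.0,0.0,-0.0,60,0.2,-0.1,0.2,-0.0,0.0,-0.0,60,0.1,-0.0,0.1,-0.0,0.0,-0.0,60]
[-25.7 -11.9 105.    7.9  66.5 -21.7]
[0.2,-0.1,8.1,-0.0,0.0,-0.0,60,0.1,-0.0,8.1,-0.0,0.0,-0.0,60,0.2,-0.1,8.1,-0.0,0.0,-0.0,60,0.2,-0.0,8.2,-0.0,0.0,-0.0,60,0.1,-0.1,8.1,-0.0,0.0,-0.0,60]
```

View pics/c2.png

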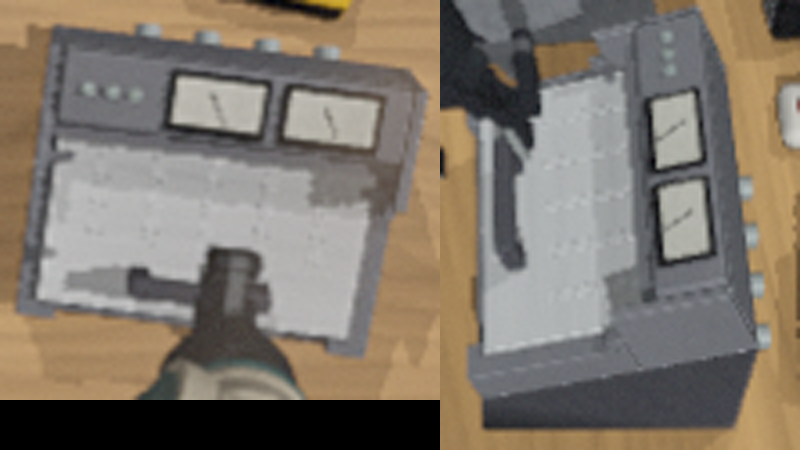

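```bash
python3 -c "
from h import *
T=np.load('pics/top.npz');st=ctrl.get_state()
p=st['position'];M=st['tcp_rot']
for c in [(0,0,0),(0,25,0),(0,25,15),(0,-25,15),(0,0,65)]: print(c,(np.array(proj(T,p+M@np.array(c)))-[325,175])*4)
"
```

```text
(0, 0, 0) [208.80941321 325.43720844]
(0, 25, 0) [215.03167387 285.31782945]
(0, 25, 15) [213.27699275 277.64828133]
(0, -25, 15) [201.09082489 356.41880536]
(0, 0, 65) [201.91080943 291.63439791]
```

```bash
python3 -c "
from h import *
S=np.load('pics/side.npz');T=np.load('pics/top.npz');st=ctrl.get_state()
p=st['position'];M=st['tcp_rot']
for c in [(0,0,3),(0,25,17),(0,-25,17),(0,25,-30),(0,0,-54)]: print(c,np.round(proj(S,p+M@np.array(c)),1),np.round(proj(T,p+M@np.array(c)),1))
a=cv2.imread('pics/t1.png')[200:320,310:430];b=cv2.imread('pics/s1.png')[210:330,260:380]
cv2.imwrite('pics/c3.png',np.hstack([cv2.resize(a,(400,400),interpolation=2),cv2.resize(b,(400,400),interpolation=2)]))
"
```

```text
(0, 0, 3) [319.4 290.4] [377.1 255.9]
(0, 25, 17) [331.7 291.3] [378.3 244.2]
(0, -25, 17) [311.5 295.9] [375.2 263.8]
(0, 25, -30) [324.5 280.2] [379.7 250.3]
(0, 0, -54) [310.1 276.8] [378.8 264.1]
```

View pics/c3.png

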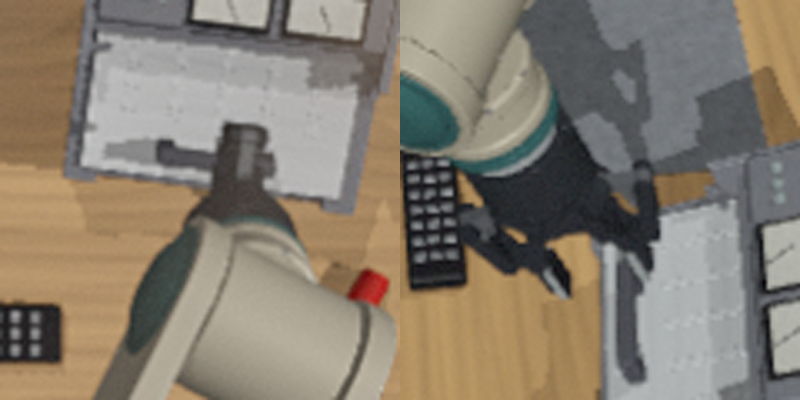

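```bash
python3 -m crank '[0,0,8,0,0,0,60,0,0,8,0,0,0,60,0,0,8,0,0,0,60,0,0,8,0,0,0,60,0,0,8,0,0,0,60]' 20
python3 -m crank '[0,0,6,0,0,0,60,0,0,6,0,0,0,60,0,0,4,0,0,0,60,0,0,4,0,0,0,60,0,0,0,0,0,0,60]'
python3 -c "
from h import *
stt()
a=snap('top','t2.png')['color'][220:280,345:405];b=snap('side','s2.png')['color'][265:325,295:355]
cv2.imwrite('pics/c4.png',np.hstack([cv2.resize(x,(400,400),interpolation=2) for x in(a,b)])[:,:,::-1])"
```

```text
t: 2.7
position: [502.6, -158.5, 141.7]
tcp_rot: [[0.101, 0.923, 0.371], [0.995, -0.094, -0.038], [-0.0, 0.372, -0.928]]
contact_force: [0.4, -0.1, -0.6]
gripper_width: 51.3
finger_force: 0.0
t: 3.32
position: [509.8, -159.2, 123.5]
tcp_rot: [[0.101, 0.923, 0.37], [0.995, -0.094, -0.038], [-0.0, 0.372, -0.928]]
contact_force: [-0.1, -0.2, 0.3]
gripper_width: 51.3
finger_force: 0.0
t 3.33 [ 509.8 -159.2  123.5] F [-0.1 -0.2  0.3] M [ 0.05  0.23 -0.03] w 51.3 ff 0.0
```

View pics/c4.png

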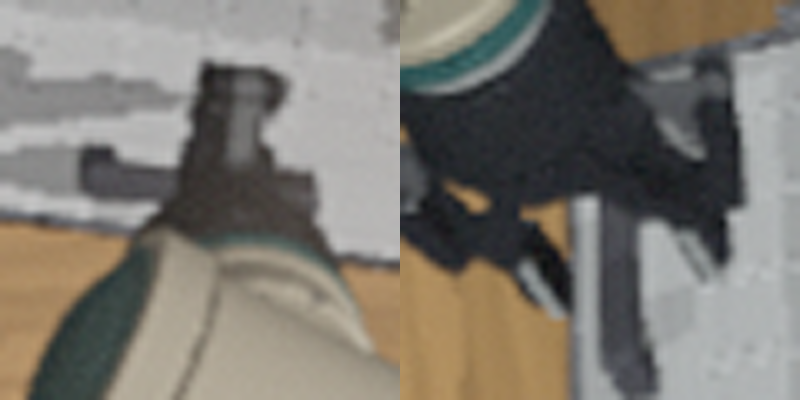

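Both views show the bar between the fingertips. In the top view the hand (crop u≈235) sits right of the bar centre (≈198), so I'll shift +5 mm and close lightly.

```bash
python3 -m crank '[2.5,0,0,0,0,0,60,2.5,0,0,0,0,0,60,0,0,0,0,0,0,30,0,0,0,0,0,0,20,0,0,0,0,0,0,10]' 20
python3 -m crank '[0,0,0,0,0,0,5,0,0,0,0,0,0,5,0,0,0,0,0,0,0,0,0,0,0,0,0,0,0,0,0,0,0,0,0]' 20; python3 -c "
from h import *
stt()"
```

```text
t: 4.05
position: [509.9, -154.3, 123.6]
tcp_rot: [[0.101, 0.924, 0.37], [0.995, -0.094, -0.038], [-0.0, 0.372, -0.928]]
contact_force: [-3.7, 0.3, 1.4]
gripper_width: 13.6
finger_force: 20.3
t: 4.68
position: [509.9, -154.3, 123.6]
tcp_rot: [[0.101, 0.924, 0.37], [0.995, -0.094, -0.038], [-0.0, 0.372, -0.928]]
contact_force: [-4.8, 0.7, 2.2]
gripper_width: 13.5
finger_force: 20.3
t 4.67 [ 509.9 -154.3  123.6] F [-4.8  0.7  2.2] M [ 0.22  0.83 -0.07] w 13.5 ff 20.3
```

```bash
python3 -m crank '[0,0,0,0,0,0,0,0,0,0,0,0,0,0,0,0,0,0,0,0,0,0,0,0,0,0,0,0,0,0,0,0,0,0,0]' 80
python3 -m crank '[0,0.6,-1.2,1,0,0,0,0,0.6,-1.2,1,0,0,0,0,0.6,-1.2,1,0,0,0,0,0,0,0,0,0,0,0,0,0,0,0,0,0]'; python3 -c "
from h import *
stt()"
```

```text
t: 5.3
position: [510.2, -154.4, 124.0]
tcp_rot: [[0.101, 0.923, 0.371], [0.995, -0.094, -0.038], [-0.001, 0.373, -0.928]]
contact_force: [-6.4, 1.1, 3.2]
gripper_width: 12.3
finger_force: 78.9
t: 5.92
position: [510.9, -154.3, 127.8]
tcp_rot: [[0.101, 0.941, 0.322], [0.995, -0.096, -0.033], [-0.0, 0.324, -0.946]]
contact_force: [0.2, 1.0, -1.3]
gripper_width: 12.1
finger_force: 78.1
t 5.92 [ 510.9 -154.3  127.8] F [ 0.2  1.  -1.3] M [0.03 0.11 0.02] w 12.1 ff 78.1
```

```bash
python3 -m crank '[0,0.6,-1.2,1,0,0,0,0,0.6,-1.2,1,0,0,0,0,0.6,-1.2,1,0,0,0,0,0.6,-1.2,1,0,0,0,0,0,0,0,0,0,0]' | grep -E 'pos|force'
python3 -m crank '[0,0.6,-1.2,1,0,0,0,0,0.6,-1.2,1,0,0,0,0,0.6,-1.2,1,0,0,0,0,0.6,-1.2,1,0,0,0,0,0,0,0,0,0,0]'| grep -E 'pos|force'; python3 -c "
from h import *
stt()"
python3 -m crank '[0,-1,0,0,0,0,0,0,-0.5,0,0,0,0,0,0,-0.5,0,0,0,0,0,0,0,0,0,0,0,0,0,0,0,0,0,0,0]'; python3 -c "
from h import *
stt()"
```

```text
position: [511.8, -154.5, 133.2]
contact_force: [0.4, 0.4, -2.0]
finger_force: 78.1
position: [513.0, -154.6, 138.4]
contact_force: [0.3, -0.9, -2.4]
finger_force: 78.1
t 7.17 [ 513.  -154.6  138.4] F [ 0.3 -0.9 -2.4] M [ 0.05  0.23 -0.01] w 12.1 ff 78.1
t: 7.8
position: [510.8, -154.3, 137.9]
tcp_rot: [[0.101, 0.977, 0.188], [0.995, -0.099, -0.02], [-0.0, 0.189, -0.982]]
contact_force: [-0.6, -0.3, -1.4]
gripper_width: 12.1
finger_force: 78.1
t 7.8 [ 510.8 -154.3  137.9] F [-0.6 -0.3 -1.4] M [0.02 0.29 0.03] w 12.1 ff 78.1
```

```bash
for i in 1; do python3 -m crank '[0,-1,0,0,0,0,0,0,-0.5,0,0,0,0,0,0,0,0,0,0,0,0,0,0,0,0,0,0,0,0,0,0,0,0,0,0]'| grep -E 'pos|contact'
python3 -m crank '[0,-1,0,0,0,0,0,0,-0.5,0,0,0,0,0,0,0,0,0,0,0,0,0,0,0,0,0,0,0,0,0,0,0,0,0,0]'| grep -E 'pos|contact'; done
```

```text
position: [509.4, -154.2, 137.7]
contact_force: [-0.9, 0.1, -2.8]
position: [507.9, -154.0, 137.4]
contact_force: [-0.3, 0.2, -2.0]
```

```bash
python3 -m crank '[0,-1,0,0,0,0,0,0,-0.5,0,0,0,0,0,0,0,0,0,0,0,0,0,0,0,0,0,0,0,0,0,0,0,0,0,0]'| grep -E 'pos|contact'
python3 -m crank '[0,-1,0,0,0,0,0,0,-0.5,0,0,0,0,0,0,0,0,0,0,0,0,0,0,0,0,0,0,0,0,0,0,0,0,0,0]'| grep -E 'pos|contact'; python3 -m crank '[0,-1,0,0,0,0,0,0,-0.5,0,0,0,0,0,0,0,0,0,0,0,0,0,0,0,0,0,0,0,0,0,0,0,0,0,0]'| grep -E 'pos|contact'; python3 -c "
from h import *
stt()"
```

```text
position: [506.4, -153.9, 137.1]
contact_force: [0.5, -0.8, -1.1]
position: [505.0, -153.8, 136.8]
contact_force: [-0.8, 0.1, -2.2]
position: [503.5, -153.6, 136.6]
contact_force: [0.3, -1.0, -2.0]
t 10.93 [ 503.5 -153.6  136.6] F [ 0.3 -1.  -2. ] M [0.03 0.31 0.02] w 12.1 ff 78.1
```

```bash
for k in 1 2 3; do python3 -m crank '[0,-1,0,0,0,0,0,0,-1,0,0,0,0,0,0,-1,0,0,0,0,0,0,0,0,0,0,0,0,0,0,0,0,0,0,0]'| grep -E 'pos|contact'; done; python3 -c "
from h import *
stt()
a=snap('top','t3.png')['color'][175:275,325:435];b=snap('side','s3.png')['color'][250:350,310:410]
cv2.imwrite('pics/c5.png',np.hstack([cv2.resize(x,(400,400),interpolation=2) for x in(a,b)])[:,:,::-1])"
```

```text
position: [500.6, -153.3, 136.0]
contact_force: [0.1, 0.9, -1.9]
position: [497.6, -153.0, 135.4]
contact_force: [0.9, 0.3, -2.6]
position: [494.7, -152.7, 134.9]
contact_force: [0.6, -0.4, -1.8]
t 12.8 [ 494.7 -152.7  134.9] F [ 0.6 -0.4 -1.8] M [0.03 0.16 0.05] w 12.1 ff 78.1
```

View pics/c5.png

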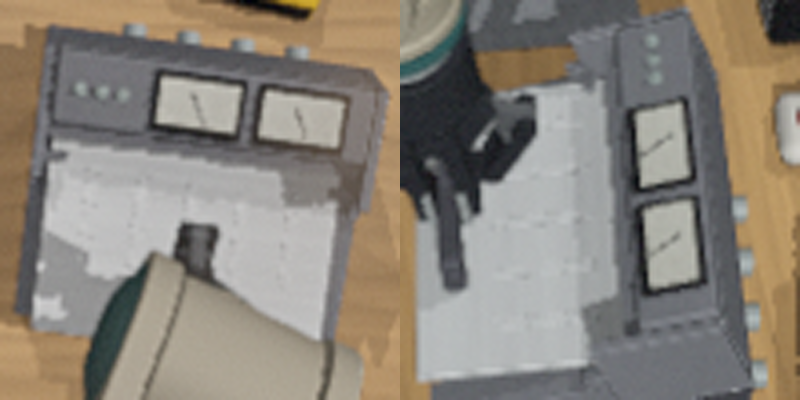

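The cover's lower edge now sticks out beyond the cheeks (side crop (415,380)) and it followed the hand with no force, so the flange is free. I'll keep drawing it out in its plane.

```bash
for k in 1 2 3; do python3 -m crank '[0,-3,0,0,0,0,0,0,-4,0,0,0,0,0,0,-4,0,0,0,0,0,0,-4,0,0,0,0,0,0,-3,0,0,0,0,0]'| grep -E 'pos|contact'; done; python3 -c "
from h import *
stt();print(ctrl.get_state()['qpos'].round(1))"
```

```text
position: [476.9, -150.9, 131.4]
contact_force: [0.2, -1.0, -1.8]
position: [459.3, -149.1, 128.0]
contact_force: [0.6, 0.7, -2.0]
position: [441.7, -147.3, 124.7]
contact_force: [-0.2, -0.7, -1.7]
t 14.78 [ 441.7 -147.3  124.7] F [-0.2 -0.7 -1.7] M [0.02 0.23 0.02] w 12.0 ff 78.1
[-24.9  -9.7 107.9   3.7  71.5 -20. ]
```

```bash
python3 -c "
from h import *
M=np.column_stack([[0,1,0],[1,0,0],[0,0,-1.]])
st=ctrl.get_state();P,Q=rows(st['position']+[0,0,90],st['tcp_rot'],5,0)
rows([518,189,150],M,15,0,(P,Q))"
```

```text
[-0.0,3.4,-17.7,0.0,0.0,0.0,0,-0.0,3.4,-17.7,0.0,0.0,0.0,0,-0.0,3.4,-17.6,0.0,0.0,0.0,0,-0.0,3.4,-17.7,0.0,0.0,0.0,0,-0.0,3.4,-17.7,0.0,0.0,0.0,0]
[22.8,1.9,4.8,0.7,0.0,-0.4,0,22.8,2.2,4.7,0.7,0.0,-0.4,0,22.8,2.3,4.7,0.7,0.0,-0.4,0,22.8,2.6,4.6,0.7,0.0,-0.4,0,22.7,2.8,4.7,0.7,0.0,-0.4,0]
[22.8,3.0,4.6,0.7,0.0,-0.4,0,22.7,3.2,4.5,0.7,0.0,-0.4,0,22.7,3.4,4.6,0.7,0.0,-0.4,0,22.6,3.7,4.4,0.7,0.0,-0.4,0,22.7,3.8,4.5,0.7,0.0,-0.4,0]
[22.6,4.1,4.4,0.7,0.0,-0.4,0,22.6,4.3,4.3,0.7,0.0,-0.4,0,22.5,4.5,4.3,0.7,0.0,-0.4,0,22.5,4.7,4.2,0.7,0.0,-0.4,0,22.5,4.9,4.2,0.7,0.0,-0.4,0]
```

```bash
python3 -m crank '[0,3.4,-17.7,0,0,0,0,0,3.4,-17.7,0,0,0,0,0,3.4,-17.6,0,0,0,0,0,3.4,-17.7,0,0,0,0,0,3.4,-17.7,0,0,0,0]'| grep -E 'pos|force'
python3 -m crank '[22.8,1.9,2,0.7,0,-0.4,0,22.8,2.2,2,0.7,0,-0.4,0,22.8,2.3,2,0.7,0,-0.4,0,22.8,2.6,2,0.7,0,-0.4,0,22.7,2.8,2,0.7,0,-0.4,0]'| grep -E 'pos|force'
python3 -m crank '[22.8,3,2,0.7,0,-0.4,0,22.7,3.2,2,0.7,0,-0.4,0,22.7,3.4,2,0.7,0,-0.4,0,22.6,3.7,2,0.7,0,-0.4,0,22.7,3.8,2,0.7,0,-0.4,0]'| grep -E 'pos|force'
python3 -m crank '[22.6,4.1,4.4,0.7,0,-0.4,0,22.6,4.3,4.3,0.7,0,-0.4,0,22.5,4.5,4.3,0.7,0,-0.4,0,22.5,4.7,4.2,0.7,0,-0.4,0,22.5,4.9,4.2,0.7,0,-0.4,0]'| grep -E 'pos|force'
python3 -c "
from h import *
M=np.column_stack([[0,1,0],[1,0,0],[0,0,-1.]])
stt();P,Q=rows([518,189,90],M,5,0);print(ctrl.get_state()['qpos'].round(1))"
```

```text
position: [441.9, -147.3, 215.3]
contact_force: [-0.1, -0.5, -2.6]
finger_force: 78.2
position: [465.2, -34.2, 206.4]
contact_force: [0.1, 0.3, -2.2]
finger_force: 78.2
position: [489.3, 78.1, 197.3]
contact_force: [0.9, -0.6, -2.5]
finger_force: 78.3
position: [514.9, 190.1, 175.6]
contact_force: [0.4, -0.4, -1.2]
finger_force: 78.3
t 17.27 [514.9 190.1 175.6] F [ 0.4 -0.4 -1.2] M [0.07 0.09 0.04] w 11.8 ff 78.3
[-0.0,0.5,17.1,0.1,0.1,0.0,0,-0.1,0.6,17.1,0.1,0.1,0.0,0,-0.1,0.6,17.2,0.1,0.1,0.0,0,-0.2,0.6,17.1,0.1,0.1,0.0,0,-0.1,0.6,17.1,0.1,0.1,0.0,0]
[16.7  8.9 82.9 -0.7 88.1 16.6]
```

```bash
python3 -m crank '[0,0.5,17.1,0.1,0.1,0,0,-0.1,0.6,17.1,0.1,0.1,0,0,-0.1,0.6,17.2,0.1,0.1,0,0,-0.2,0.6,17.1,0.1,0.1,0,0,-0.1,0.6,17.1,0.1,0.1,0,0]'| grep -E 'pos|force'
python3 -m crank '[0,0,10,0,0,0,0,0,0,8,0,0,0,0,0,0,6,0,0,0,0,0,0,4,0,0,0,0,0,0,0,0,0,0,0]'| grep -E 'pos|force|['
python3 -c "
from h import *
stt()
a=snap('top','t4.png')['color'][170:290,180:310];b=snap('side','s4.png')['color'][175:285,275:395]
cv2.imwrite('pics/c6.png',np.hstack([cv2.resize(a,(433,400),interpolation=2),cv2.resize(b,(367,336),interpolation=2,).copy() if 0 else cv2.copyMakeBorder(cv2.resize(b,(360,330),interpolation=2),0,70,0,0,cv2.BORDER_CONSTANT)])[:,:,::-1])"
```

```text
position: [517.8, 187.9, 89.0]
contact_force: [0.5, -0.6, -1.2]
finger_force: 78.3
t 18.52 [517.7 188.2  62.2] F [-0.6  0.4 -1.9] M [-0.01  0.07 -0.01] w 12.2 ff 78.3grep: Invalid regular expression
Exception ignored on flushing sys.stdout:
BrokenPipeError: [Errno 32] Broken pipe
```

View pics/c6.png

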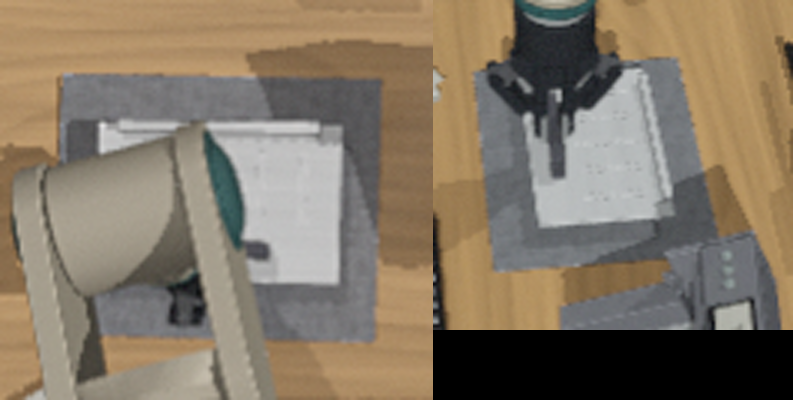

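```bash
python3 -c "
from h import *
T=np.load('pics/top.npz');S=np.load('pics/side.npz')
for u,v in[(98,122),(343,125),(338,285)]: print(atz(T,180+u/3.333,170+v/3.333,33).round(1))
for u,v in[(62,74),(381,78),(374,341),(100,338)]: print('pad',atz(T,180+u/3.333,170+v/3.333,3).round(1))
for u,v in[(538,226),(670,214),(643,68)]: print('S',atz(S,275+(u-433)/3,175+v/3,33).round(1))
for u,v in[(473,72),(495,270),(676,58)]: print('padS',atz(S,275+(u-433)/3,175+v/3,3).round(1))
"
```

```text
[622.1 282.7  33. ]
[622.7  81.6  33. ]
[492.6  82.3  33. ]
pad [667.1 322.6   3. ]
pad [667.5  53.6   3. ]
pad [448.6  54.3   3. ]
pad [446.3 281.5   3. ]
S [492.2  81.2  33. ]
S [618.5  82.8  33. ]
S [622.5 280.7  33. ]
padS [448.4 323.2   3. ]
padS [448.7  56.4   3. ]
padS [666.4 322.5   3. ]
```

```bash
python3 -m crank '[3.5,0,5,0,0,0,0,3,0,5,0,0,0,0,0,0,4,0,0,0,0,0,0,3,0,0,0,0,0,0,2,0,0,0,0]'| grep -E 'pos|force'
for i in 1 2 3 4; do python3 -m crank '[0,0,0.5,0,0,0,0,0,0,0.5,0,0,0,0,0,0,0.3,0,0,0,0,0,0,0.2,0,0,0,0,0,0,0,0,0,0,0]'| grep -E 'pos|contact'; done; python3 -c "
from h import *
stt();print(ctrl.get_state()['tcp_rot'].round(3))"
```

```text
position: [517.6, 194.6, 42.9]
contact_force: [-0.4, 0.1, -3.1]
finger_force: 78.3
position: [517.7, 194.7, 41.7]
contact_force: [-0.4, 0.5, -1.9]
position: [517.8, 194.6, 40.8]
contact_force: [-3.8, -3.1, 5.7]
position: [517.8, 194.7, 40.8]
contact_force: [-11.1, -3.4, 16.1]
position: [517.9, 194.7, 40.8]
contact_force: [-16.3, -5.6, 26.7]
t 21.75 [517.9 194.7  40.8] F [-16.3  -5.6  26.7] M [-0.78  2.67 -0.01] w 12.3 ff 82.2
[[-0.003  1.    -0.003]
 [ 1.     0.003 -0.002]
 [-0.002 -0.003 -1.   ]]
```

```bash
python3 -m crank '[0,0,-1.5,0,0,0,0,0,0,-0.7,0,0,0,0,0,0,0,0,0,0,0,0,0,0,0,0,0,12,0,0,0,0,0,0,15]' 20| grep -E 'pos|force'
python3 -m crank '[0,0,0,0,0,0,20,0,0,0,0,0,0,25,0,0,0,0,0,0,35,0,0,0,0,0,0,45,0,0,0,0,0,0,50]'| grep -E 'pos|force|width'
python3 -m crank '[0,0,-5,0,0,0,50,0,0,-10,0,0,0,50,0,0,-20,0,0,0,50,0,0,-30,0,0,0,50,0,0,-40,0,0,0,50]'| grep -E 'pos|force'
python3 -m crank '[0,0,-40,0,0,0,50,-20,0,-10,0,0,0,50,-40,0,0,0,0,0,50,-50,0,0,0,0,0,50,-50,0,0,0,0,0,50]'| grep -E 'pos|force'
python3 -m crank '[-20,-30,0,0,0,0,50,0,-50,0,0,0,0,50,0,-50,0,0,0,0,50,0,-50,0,0,0,0,50,0,0,0,0,0,0,50]'| grep -E 'pos|force'
python3 -c "
from h import *
stt()
a=snap('top','t5.png')['color'][170:290,190:440];b=snap('side','s5.png')['color'][180:380,270:420]
cv2.imwrite('pics/c7.png',np.hstack([cv2.resize(a,(500,240),interpolation=2) if 0 else cv2.copyMakeBorder(cv2.resize(a,(500,240),interpolation=2),0,160,0,0,cv2.BORDER_CONSTANT),cv2.resize(b,(300,400),interpolation=2)])[:,:,::-1])"
```

```text
position: [517.9, 194.7, 40.7]
contact_force: [-6.8, -3.4, 9.8]
finger_force: 44.4
position: [517.7, 194.7, 39.4]
contact_force: [0.1, -0.2, 1.1]
gripper_width: 42.5
finger_force: 0.0
position: [517.5, 194.7, 145.4]
contact_force: [-0.1, 1.1, -0.1]
finger_force: 0.0
position: [517.8, 32.8, 194.1]
contact_force: [0.8, 0.3, 0.4]
finger_force: 0.0
position: [336.4, 14.1, 195.0]
contact_force: [0.6, -0.6, 0.9]
finger_force: 0.0
t 24.88 [336.4  14.1 195. ] F [ 0.6 -0.6  0.9] M [ 0.01 -0.05  0.  ] w 42.7 ff 0.0
```

View pics/c7.png

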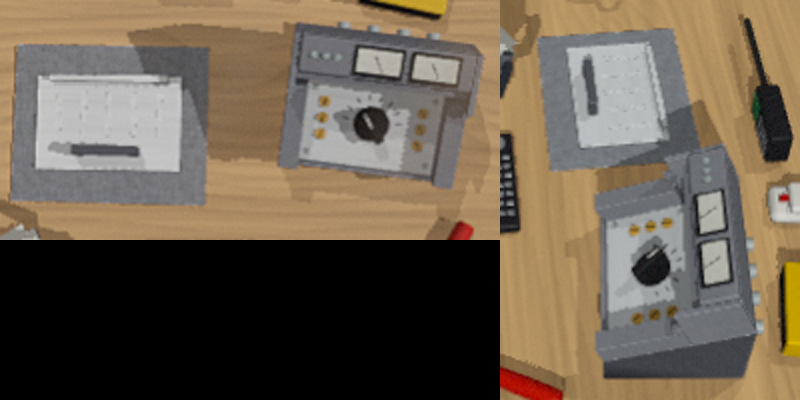

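Cover lies flat and centred on the pad (cover centre (109,123) vs pad (110,124) in the crop). Knob is at (370,125) in the top part and (652,267) in the side part. Now I'll measure it.

```bash
cat > k.py <<'E'
from h import *
def blob(s,c,r=16,th=60):
    g=np.array(s['color']).max(2); u0,v0=c[0]-r,c[1]-r
    m=(g[v0:v0+2*r+1,u0:u0+2*r+1]<th).astype(np.uint8)
    n,l,st,ce=cv2.connectedComponentsWithStats(m); i=1+np.argmax(st[1:,4]); return (ce[i]+[u0,v0],st[i])
if __name__=='__main__':
    T=np.load('pics/top.npz');S=np.load('pics/side.npz')
    for th in(45,60,75):
        a,sa=blob(T,(375,232),14,th);b,sb=blob(S,(346,313),15,th);p,e=tri((T,*a),(S,*b));print(th,a.round(1),sa,b.round(1),sb,p.round(1),np.round(e,1))
    for q in [(554.1,-164.8,86),(550.5,-164.5,95)]: print(q,proj(T,q),proj(S,q))
    g=S['color'].max(2)[300:328,332:362];print('\n'.join(' '.join('%3d'%x for x in r) for r in g))
E
python3 k.py
```

```text
45 [373.  230.6] [  6   6  15  16 112] [345.7 314. ] [  5   7  19  17 210] [ 558.4 -158.6   65.4] [2.2 2.2]
60 [375.1 231.8] [  6   6  17  17 201] [345.6 313.9] [  5   7  19  18 224] [ 555.8 -163.4   73.7] [1. 1.]
75 [375.2 231.8] [  6   6  17  18 215] [345.7 313.9] [  5   6  19  19 235] [ 555.7 -163.7   74.1] [1. 1.]
(554.1, -164.8, 86) (np.float64(376.15493846790025), np.float64(232.33062165495386)) (np.float64(345.7512973695397), np.float64(311.74260767646274))
(550.5, -164.5, 95) (np.float64(376.427119207834), np.float64(233.37585407582034)) (np.float64(344.48385139304435), np.float64(309.79173410071735))
180 179 179 178 179 179 180 170 161 162 155 130 112 112 112 112 112 112 110 147 165 166 167 164 163 160 162 163 164 138
179 179 178 180 179 180 179 169 164 159 132 109 110 110 105 102 110 116 110 149 156 153 161 164 163 162 164 163 165 137
181 180 180 180 180 179 178 171 157 134 109 111 109 111  91  72  89 102 111 136 115 123 156 166 163 160 163 161 162 138
180 180 179 180 179 180 173 158 133 112 111 107 110 111  88  52  65  79  96  90  92 145 165 165 163 157 159 163 164 137
180
[... 2176 characters left out ...]
 166 168 160 136 114  77  48  47  50  68  90 114 135 157 167 159 160 165 139 112 113 110 112 112 113
166 164 163 165 167 166 170 169 165 156 139 126 127 126 135 146 160 167 166 167 151 142 159 153 124 112 113 110 112 113
164 164 165 165 166 172 179 178 168 165 166 165 165 162 165 166 166 168 165 168 159 125 140 162 140 113 110 108 112 114
165 165 169 172 174 180 182 181 173 164 167 164 165 164 164 154 151 163 164 166 167 151 148 162 153 124 112 112 110 112
163 168 177 180 181 182 182 183 171 165 165 163 165 163 165 144 123 153 167 167 166 167 166 168 164 136 112 112 112 112
171 176 180 180 183 183 182 181 178 167 163 165 165 163 165 159 135 151 167 166 167 166 167 166 164 136 110 113 110 114
```

```bash
cat >> h.py <<'E'
def knob(a,off,g=np.array([552.8,-164.,85.])): # a: bar angle deg; off: grasp height above grip middle
    _,M=cov(CQ); x=M@[np.cos(np.radians(a)),np.sin(np.radians(a)),0]; z=-M[:,2]
    return g-z*(off+3),np.column_stack([x,np.cross(z,x),z])
E
python3 -c "
from h import *
c=rows(*knob(36,80),10,50)
rows(*knob(36,16),10,50,c)"
```

```text
[-17.5,18.3,3.3,-2.1,1.0,5.9,50,-15.7,19.9,3.8,-2.1,1.0,5.9,50,-13.5,21.2,4.3,-2.1,1.0,5.9,50,-11.4,22.4,4.8,-2.1,1.0,5.9,50,-9.2,23.2,5.5,-2.1,1.0,5.9,50]
[-6.8,23.8,6.2,-2.1,1.0,5.9,50,-4.5,24.2,7.0,-2.1,1.0,5.9,50,-2.1,24.2,7.8,-2.1,1.0,5.9,50,0.3,24.1,8.7,-2.1,1.0,5.9,50,2.5,23.5,9.6,-2.1,1.0,5.9,50]
[-0.0,0.0,6.4,-0.0,-0.0,-0.0,50,-0.1,0.1,6.4,-0.0,-0.0,-0.0,50,-0.0,-0.0,6.4,-0.0,-0.0,-0.0,50,-0.1,0.0,6.4,-0.0,-0.0,-0.0,50,0.0,0.0,6.4,-0.0,-0.0,-0.0,50]
[-0.0,0.1,6.4,-0.0,-0.0,-0.0,50,-0.1,0.0,6.4,-0.0,-0.0,-0.0,50,-0.0,0.0,6.4,-0.0,-0.0,-0.0,50,-0.1,0.1,6.4,-0.0,-0.0,-0.0,50,0.0,-0.0,6.4,-0.0,-0.0,-0.0,50]
```

```bash
python3 -m crank '[-17.5,18.3,3.3,-2.1,1.0,5.9,50,-15.7,19.9,3.8,-2.1,1.0,5.9,50,-13.5,21.2,4.3,-2.1,1.0,5.9,50,-11.4,22.4,4.8,-2.1,1.0,5.9,50,-9.2,23.2,5.5,-2.1,1.0,5.9,50]'| grep -E 'pos|force'
python3 -m crank '[-6.8,23.8,6.2,-2.1,1.0,5.9,50,-4.5,24.2,7.0,-2.1,1.0,5.9,50,-2.1,24.2,7.8,-2.1,1.0,5.9,50,0.3,24.1,8.7,-2.1,1.0,5.9,50,2.5,23.5,9.6,-2.1,1.0,5.9,50]'| grep -E 'pos|force'
python3 -m crank '[0,0,0,0,0,0,50,0,0,0,0,0,0,50,0,0,0,0,0,0,50,0,0,0,0,0,0,50,0,0,0,0,0,0,50]'>/dev/null
python3 -c "
from h import *
stt();print(ctrl.get_state()['qpos'].round(1));rows(*knob(36,25),10,50);print(knob(36,80)[0])"
```

```text
position: [431.6, -74.1, 177.6]
contact_force: [0.6, -0.2, 0.9]
finger_force: 0.0
position: [523.0, -161.7, 160.2]
contact_force: [-0.0, 0.2, -0.0]
finger_force: 0.0
t 26.85 [ 521.9 -160.2  161.9] F [-0.3 -0.7 -0. ] M [0.01 0.16 0.01] w 42.6 ff 0.0
[-24.4  -5.3 101.2   8.2  63.5  32.8]
[-0.1,0.1,5.5,-0.0,-0.0,0.0,50,-0.0,0.1,5.5,-0.0,-0.0,0.0,50,-0.1,0.1,5.5,-0.0,-0.0,0.0,50,-0.1,0.0,5.5,-0.0,-0.0,0.0,50,-0.0,0.1,5.5,-0.0,-0.0,0.0,50]
[-0.1,0.1,5.5,-0.0,-0.0,0.0,50,-0.1,0.1,5.5,-0.0,-0.0,0.0,50,-0.1,0.1,5.5,-0.0,-0.0,0.0,50,-0.0,0.1,5.5,-0.0,-0.0,0.0,50,-0.1,0.1,5.5,-0.0,-0.0,0.0,50]
[ 521.85977401 -160.92811569  161.95625993]
```

```bash
python3 -m crank '[-0.1,0.2,11,0,0,0,50,-0.1,0.2,11,0,0,0,50,-0.2,0.2,11,0,0,0,50,-0.2,0.2,11,0,0,0,50,0,0,9,0,0,0,50]'| grep -E 'pos|contact'
python3 -m crank '[0,0,4,0,0,0,50,0,0,3,0,0,0,50,0,0,2,0,0,0,50,0,0,2,0,0,0,50,0,0,0,0,0,0,50]'| grep -E 'pos|contact'
python3 -m crank '[0,0,0,0,0,0,40,0,0,0,0,0,0,30,0,0,0,0,0,0,20,0,0,0,0,0,0,10,0,0,0,0,0,0,5]' 20 | grep -E 'pos|force|wid'
python3 -m crank '[0,0,0,0,0,0,0,0,0,0,0,0,0,0,0,0,0,0,0,0,0,0,0,0,0,0,0,0,0,0,0,0,0,0,0]' | grep -E 'pos|force|wid'
python3 -c "
from h import *
stt();st=ctrl.get_state();print(st['qpos'].round(1),(st['tcp_rot'].T@st['contact_force']).round(1),(st['tcp_rot'].T@st['torque']).round(2))"
```

```text
position: [541.7, -162.9, 111.5]
contact_force: [-0.3, -0.8, -0.1]
position: [545.8, -163.3, 102.4]
contact_force: [0.0, 0.9, 0.3]
position: [544.9, -161.8, 102.1]
contact_force: [-9.2, 9.2, 6.5]
gripper_width: 13.5
finger_force: 23.6
position: [544.9, -161.8, 102.1]
contact_force: [-9.9, 8.3, 6.0]
gripper_width: 13.4
finger_force: 23.6
t 29.35 [ 544.9 -161.8  102.1] F [-9.9  8.3  6. ] M [1.21 1.22 0.41] w 13.4 ff 23.6
[-23.5   2.4 100.9   8.6  56.3  32.6] [ -1.9 -10.5  -9.5] [ 1.72 -0.4   0.04]
```

```bash
python3 -m crank '[0,-1,0,0,0,0,0,0,-0.7,0,0,0,0,0,0,0,0,0,0,0,0,0,0,0,0,0,0,0,0,0,0,0,0,0,0]' 30 | grep -E 'pos|force|wid'
python3 -m crank '[0,0,0,0,0,6,0,0,0,0,0,0,6,0,0,0,0,0,0,6,0,0,0,0,0,0,6,0,0,0,0,0,0,0,0]'| grep -E 'pos|force|wid'
python3 -c "
from h import *
stt();st=ctrl.get_state();print(st['qpos'].round(1),(st['tcp_rot'].T@st['contact_force']).round(1),(st['tcp_rot'].T@st['torque']).round(2))"
```

```text
position: [544.8, -161.6, 102.1]
contact_force: [-5.0, 3.8, 4.8]
gripper_width: 12.5
finger_force: 31.3
position: [545.0, -162.2, 102.2]
contact_force: [-4.6, 0.2, 3.7]
gripper_width: 13.1
finger_force: 31.1
t 30.6 [ 545.  -162.2  102.2] F [-4.6  0.2  3.7] M [-0.09  0.53 -0.11] w 13.1 ff 31.1
[-23.5   2.3 101.    8.4  56.   56.7] [-2.9 -0.3 -5.1] [-0.06 -0.55  0.06]
```

Low forces, and one click is done. Next, two more clicks (48°).

```bash
for i in 1 2; do python3 -m crank '[0,0,0,0,0,6,0,0,0,0,0,0,6,0,0,0,0,0,0,6,0,0,0,0,0,0,6,0,0,0,0,0,0,0,0]'| grep -E 'pos|force|wid'; done
python3 -c "
from h import *
stt();st=ctrl.get_state();print(st['qpos'].round(1),(st['tcp_rot'].T@st['contact_force']).round(1),(st['tcp_rot'].T@st['torque']).round(2),(knob(36,80)[1].T@st['tcp_rot']).round(3))"
```

```text
position: [544.9, -162.8, 102.2]
contact_force: [-3.5, -4.2, 2.3]
gripper_width: 13.2
finger_force: 31.1
position: [544.6, -163.3, 102.1]
contact_force: [-5.8, -5.3, 2.8]
gripper_width: 13.2
finger_force: 31.3
t 31.85 [ 544.6 -163.3  102.1] F [-5.8 -5.3  2.8] M [-1.09  0.84 -0.49] w 13.2 ff 31.3
[-23.5   2.3 101.    8.3  56.  104.6] [ 0.3  6.9 -4.6] [-1.45  0.16  0.02] [[ 0.31  -0.951  0.003]
 [ 0.951  0.31  -0.003]
 [ 0.002  0.004  1.   ]]
```

```bash
python3 -m crank '[0,1,0,0,0,0,0,0,0.3,0,0,0,0,0,0,0,0,0,0,0,10,0,0,0,0,0,0,20,0,0,0,0,0,0,30]' 20| grep -E 'pos|force|wid'
python3 -m crank '[0,0,0,0,0,0,40,0,0,0,0,0,0,45,0,0,0,0,0,0,45,0,0,-5,0,0,0,45,0,0,-10,0,0,0,45]'| grep -E 'pos|force|wid'
python3 -m crank '[0,0,-20,0,0,0,45,0,0,-25,0,0,0,45,0,0,-25,0,0,0,45,0,0,-25,0,0,0,45,0,0,-25,0,0,0,45]'| grep -E 'pos|force|wid'
python3 -c "
from h import *
stt();st=ctrl.get_state();print((st['tcp_rot'].T@np.array([-1.,0,0])*40).round(1),st['tcp_rot'].round(2).tolist())"
```

```text
position: [544.0, -162.1, 101.2]
contact_force: [-0.0, -0.3, 0.1]
gripper_width: 25.6
finger_force: 0.0
position: [538.2, -162.3, 115.8]
contact_force: [-0.4, 1.4, -0.0]
gripper_width: 38.6
finger_force: 0.0
position: [493.1, -158.7, 228.5]
contact_force: [-0.3, 0.7, 0.3]
gripper_width: 38.5
finger_force: 0.0
t 33.73 [ 493.1 -158.7  228.5] F [-0.3  0.7  0.3] M [0.06 0.17 0.03] w 38.5 ff 0.0
[-27.6  24.8 -15. ] [[0.69, -0.62, 0.38], [-0.66, -0.75, -0.03], [0.3, -0.23, -0.93]]
```

Next I'll back away (toward −x) and check the knob's bar angle and the cover numerically.

```bash
python3 -m crank '[-28,25,-15,0,0,0,45,-28,25,-15,0,0,0,45,-28,25,-15,0,0,0,45,-28,25,-15,0,0,0,45,0,0,0,0,0,0,45]'| grep -E 'pos|force'
python3 - <<'E'
from h import *
from k import blob
old=cv2.cvtColor(cv2.imread('pics/t5.png'),cv2.COLOR_BGR2RGB);T=snap('top','t6.png');S=snap('side','s6.png');stt()
print(blob(T,(375,232),14),blob(S,(346,313),15))
g=T['color'].max(2)[220:246,362:390];print('\n'.join(' '.join('%3d'%x for x in r) for r in g))
print();g=old.max(2)[220:246,362:390];print('\n'.join(' '.join('%3d'%x for x in r) for r in g))
d=np.abs(T['color'].astype(int)-old).max(2);print('pad diff',(d[185:280,190:300]>60).sum())
E
```

```text
position: [330.7, -158.6, 227.4]
contact_force: [0.3, -0.1, 0.4]
finger_force: 0.0
t 34.45 [ 332.  -158.5  227. ] F [0.7 0.1 0.4] M [ 0.04  0.19 -0.06] w 38.3 ff 0.0
(array([374.26530612, 231.66836735]), array([  6,   6,  17,  17, 196], dtype=int32)) (array([344.93965517, 313.42241379]), array([  5,   8,  19,  17, 232], dtype=int32))
168 170 167 170 167 169 148 117 139 166 168 169 158 159 166 168 168 139 116 119 116 121 119 116 116 125 121 122
170 170 168 171 169 172 170 153 156 170 171 171 169 171 169 170 171 159 153 137 122 117 111  90 101 120 120 119
168 162 158 166 172 173 171 172 174 175 170 162 157 159 162 165 167 169 151 124 119 115  95  85 110 119 119 121
169 155 133 141 165 172 167 165 163 160 146 107  87  87  86 114 130 145 136 117 119 112  99 109 119 120 119 119
171 171 151 128 152 166 143 120  93  74  53  38  35  34  36  42  45  67  84 104 116 120 133 143 132 121 129 141
170 171 172 162 157 146 120  86  52  27  27  28  30  37  37  34  37  34  39  66  99 133 165 172 155 141 149 156
170 171 165 159 142 117  89  56  24  23  32  29  37  29  35  37  35  37  39  41  81 152 176 
[... 4371 characters left out ...]
8 168 172 176 176
181 169 154 142 134 135 148 153 142 129 121 107  98  98  87  65  55  50  67 100 158 182 180 180 179 178 180 179
182 180 180 168 153 155 169 183 180 172 171 160 153 153 147 109  72  75 115 144 168 181 180 179 180 178 178 180
178 180 181 182 179 180 182 180 180 175 169 172 172 171 167 146 129 135 154 168 167 175 180 179 179 178 180 179
180 179 178 180 180 179 179 180 179 180 179 180 180 175 169 165 166 164 164 166 164 171 178 178 178 178 178 179
180 180 179 181 180 179 179 179 180 179 179 179 180 178 175 167 163 161 164 162 163 169 177 178 176 178 175 176
181 182 182 181 181 181 179 181 180 179 178 179 181 179 178 170 165 165 163 164 161 166 174 176 176 176 173 176
pad diff 0
```

The index mark turned about 70° clockwise in the top view, which is three clicks, and the pad area is unchanged. Handing in.

```bash
python3 -c "
from bench import ctrl
print(ctrl.hand_in())"
```

```text
the job is handed in; nothing more can be done
None
```

The job is handed in and the verdict was not shown: in the last camera images the cover lies flat and centred on the pad and the selector mark has turned about 70° clockwise (three clicks are 72°), with the arm clear of everything.

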